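Lock a drive into its cradle with the sprung retaining bar

TASK

Lock the hard drive into the cradle: take the sprung retaining bar that is long enough for it, squeeze its two finger tabs together, lower it between the two cheeks above the drive, and let it spring out so that both end tongues sit in the recesses of the cheeks. The bar must end up level with its tabs upright, fully sprung out and resting in both recesses, with the drive still flat in its place underneath.

Things in the scene. Friction and masses are not known exactly. Their poses are not given: they have to be found in the camera images.
- long_bar: Longer sprung bar, 194 mm over its end tongues: flat-bottomed steel channel 26 mm wide, 16 mm high; tongues 16 wide, 10 high, their undersides 3 mm above the bar's. Two upright finger tabs (20 wide, 6 thick, tops 63 mm above the underside) 66 mm apart over their outer faces, one on the channel, one on the sprung +y tongue. 0.2 kg. Origin: middle of its underside; y along the bar.
- long_bar_mid (a point): Midway between the two tabs of the longer bar while unsqueezed, 45 mm above the bar's underside: a good height to pinch the tabs. y along the bar, z up. Pinched, the bar is 158 mm long and lies centred under the midpoint of the two fingers; as they open, both ends move out equally.
- long_bar_slide (a joint): How far the longer bar's sprung tongue is pushed in, m: 0 fully out, 0.036 at its stop (tabs then 30 mm apart over their outer faces). Pinching the tabs together from outside pushes it in, against a spring of 3 N at 0 and 8 N at the stop; a grip of 15 to 30 N holds it at the stop and carries the bar.
- short_bar_mid (a point): Shorter sprung bar, otherwise alike but only 140 mm over its tongues: too short for the cradle, not wanted. The point lies midway between its tabs, 45 mm above its underside; y along the bar.
- cradle: Fixed cradle: grey base plate 110 x 212 x 8 mm, at each y end an aluminium cheek 76 mm wide, top 66 mm above the table; inner faces 174 mm apart. Each inner face has a recess 13 mm deep: floor 24 mm wide, 26 mm above the table, sides flaring to 44 mm wide at 44 mm height, closed above by a lintel 56 to 66 mm high. Origin: middle of its underside; y from cheek to cheek, z up.
- cradle_centre (a point): Midway between the cradle's two recesses, at the height of their floors, 26 mm above the table; y from cheek to cheek. With the longer bar seated its underside is 23 mm above the table and each tongue stands about 10 mm into its recess. Let go with the underside 24 to 40 mm above the table; it drops onto the recess floors.
- drive_mid (a point): Hard drive to be locked in: flat silver box 70 x 100 x 11 mm lying loose on the cradle's base between low corner stops, its top 19 mm above the table. The point is its centre.
There are look-alikes about, which are no part of the job. What is shaped like the part that bears drive_mid but green, orange or purple is not meant.

How it is judged:
At the end, for the whole second after the job is handed in: Longer bar at rest in both recesses: its point within 12 mm across, 8 mm along and 34 to 50 mm above the cradle's point, along the cradle within 8 degrees, tabs upright within 10 degrees, sprung tongue out to within 5 mm; drive within 12 mm of its place and flat (x of long_bar_mid in the frame of cradle_centre between -0.012 and 0.012 m and y of long_bar_mid in the frame of cradle_centre between -0.008 and 0.008 m and z of long_bar_mid in the frame of cradle_centre between 0.034 and 0.05 m and angle between the y axis of long_bar_mid and the y axis of cradle_centre, either way round below 0.14 rad and angle between long_bar_mid's own z axis and vertical below 0.17 rad and value of joint long_bar_slide below 0.005 m and horizontal distance between drive_mid and cradle_centre below 0.012 m and angle between drive_mid's own z axis and vertical below 0.1 rad and height (world z) of drive_mid below 0.02 m and linear speed of long_bar below 0.01 m/s); the robot touches nothing.
It also fails if it takes over 38 s, if anything falls off the work surface, if the arm or the gripper's body presses on something with over 40 N, if the wrist force passes 120 N, or if a joint passes its speed limit or range.

ROBOT

A 6-joint arm with a two-finger parallel gripper is mounted at the origin on a cart in front of the work surface, level with it; the furniture and walls round the work are solid. World frame = base frame: x ahead of the robot, y to its left, z up, the work surface at z = 0. Lengths are in m, angles in rad, forces in N, time in s.
With the tool pointing down it reaches from about 0.4 to 0.925 m from the base axis. Payload 3.4 kg.
Tool frame: the origin (TCP) lies midway between the tips of the shut fingers; the grasp point (between the pads) lies 19 mm behind it; z points along the fingers, y is the direction in which the jaws open and shut (so a half turn about z gives the same grasp; the last joint's range is limited). The gripper opens to 85 mm and grips with 20 to 120 N. Pads are 22 mm wide; open, the fingers measure 114 mm over their backs; the gripper's body (76 mm by 85 mm) begins 54 mm behind the grasp point. The pads swing forward as they close: fully open they stand 13 mm farther back than shut.
Start: joints at [-0.073, 0.307, 1.506, -0, 1.328, -0.073], TCP at [0.575, -0, 0.199] pointing down, gripper open.
Joint ranges: [-3.12, 3.12], [-1.05, 2.28], [0.14, 2.33], [-1.42, 4.57], [0.1, 2.73], [-2.68, 2.68]. Speed limits (rad/s): [2.57, 2.57, 3.14, 3.14, 3.14, 3.14].

INTERFACE

Orientations are given as a unit quaternion [w, x, y, z].
In Python, from station import read_state, capture, get_calibration, sign_off gives the robot as it stands.
- The arm moves only by the shell command python3 -m crank 'ROWS' [FORCE]. ROWS is JSON, a list of rows, each a list of 7 numbers: the shift along the tool's x, y, z in mm, then the turn, a rotation vector about the tool's x, y, z in rad, then the closure, from 0 (fully open) to 1 (shut). A call has 1 to 5 rows; each row is the pose to reach, as a shift and turn from the pose commanded when the call began, along the tool's axes at that moment; what a row does not reach only later rows make up. A row lasts 1/12 s, in which the tool goes at most 41.7 mm and 7.16 degrees, less where a joint would pass 70% of its speed; a pose out of reach is approached as far as the arm can. A call with a gripper value outside its range is refused whole. The fingers move at their own pace and stop on an object; FORCE is the grip in N (left out, the last holds). Time passes only in rows, so rows that repeat a pose let the fingers close. It gives the time, the measured TCP pose, the force and the opening at its end, in the units of the state.
- read_state(): the state, without advancing time (a new reading comes with each control period).
- capture(name): name is "scene" or "side" or "wrist"; returns the picture (480x640x3 uint8, red, green, blue); there is no depth.
- get_calibration(name): a dict with "camera_matrix" (3x3 intrinsics, pixels), "k1" (the pictures are not rectified: a ray, as slopes to the right and down, at radius r is drawn at 1 + k1 r^2 times it, then the intrinsics apply), "extrinsics" (4x4, takes a point from camera to world coordinates); the wrist camera has in their place "hand_eye" (4x4, takes a point from camera to tool coordinates, whose origin is the TCP and whose axes are the flange's). Camera axes: x right, y down, z forward; pixel columns grow to the right and rows downward; lengths in m; the calibration is good to about 2 mm. A picture is of the moment at which its call begins: read the wrist's pose just before it. get_calibration takes no time and is no camera call.
- sign_off(): hands the job in, once; it reports no verdict.
The state is a dict: "time_s": time; "joint_pos": joint angles; "joint_velocities": joint speeds; "effort": joint torques, N m; "position": TCP position; "orientation": TCP orientation; "ft_force": force on the tool from outside, world axes, zero at the start; "ft_torque": the same for the moment, N m; "finger_gap": finger opening in m.
Only numpy, scipy, OpenCV 4.12 (cv2) and the standard library are available. Lean on these libraries where they do the work, as an engineer would, in place of code of your own. Each camera call takes 0.05 s, during which the arm holds its last target.

## Working session

There is one attempt and no reset: what is moved stays moved. The work goes in short steps, Python scripts to look and compute and a shell command to move; the robot and the scene stay as the last step left them, time stands still between calls to the robot, and variables do not carry over. Pictures are saved under pics/ and viewed, and the job is handed in when it is done.

```bash
ls; mkdir -p pics
python3 - <<'E'
from station import *
import cv2,json
print(read_state())
for n in ["scene","side","wrist"]:
    im=capture(n); cv2.imwrite(f"pics/a_{n}.png",im[:,:,::-1])
    c=get_calibration(n); print(n,{k:(v.tolist() if hasattr(v,'tolist') else v) for k,v in c.items()})
E
```

```text
pics
{'time_s': 0.0, 'joint_pos': array([-7.35345847e-02,  3.07587282e-01,  1.50767179e+00, -1.99319947e-05,
        1.32839805e+00, -7.35180961e-02]), 'joint_velocities': array([-0.00137507, -0.00154354, -0.00064922,  0.00012231,  0.00015721,
       -0.00022183]), 'effort': array([-2.40806599e-03, -4.57556927e+01, -2.51919490e+01, -3.95127336e-04,
        1.32516641e-02, -2.41733758e-06]), 'position': array([5.74237528e-01, 3.93783366e-06, 1.98473533e-01]), 'orientation': array([-7.75225346e-04,  7.07110535e-01,  7.07102273e-01, -6.81630209e-04]), 'ft_force': array([-0.69248574, -0.13041958,  0.45062081]), 'ft_torque': array([0.017893  , 0.05929476, 0.00790647]), 'finger_gap': 0.08523089853879055}
scene {'camera_matrix': [[494.9063831842112, 0.0, 311.5472099768533], [0.0, 494.9063831842112, 244.31954439213843], [0.0, 0.0, 1.0]], 'k1': -0.12374282660490545, 'extrinsics': [[0.8892333370882557, -0.3247591884395137, 0.32217315489499326, 0.17530768687006268], [-0.4574442384348027, -0.6267003647714597, 0.6308656128829043, -0.611369903546244], [-0.0029733707619841415, -0.7083629876831706, 
[... 290 characters left out ...]
5155125884666686, 0.5340613906850482], [0.06428495521905948, 0.6020257585567529, -0.7958846842141453, 0.8168920224990538], [0.006429409165438989, -0.7977676235444671, -0.6029307435535168, 0.6543526365245739], [0.0, 0.0, 0.0, 1.0]]}
wrist {'camera_matrix': [[340.96560751548014, 0.0, 318.33488691084307], [0.0, 340.96560751548014, 233.78425298518704], [0.0, 0.0, 1.0]], 'k1': -0.06412219385525804, 'hand_eye': [[0.0004439951970852914, -0.9567239004568552, -0.2909968748335338, 0.07450141076780323], [0.9999996858967959, 0.0006158384968724835, -0.0004989481458775911, 0.0009517626861729189], [0.0006565626942417875, -0.29099656189990314, 0.9567238733761487, -0.1753859380683025], [0.0, 0.0, 0.0, 1.0]]}
```

View pics/a_scene.png

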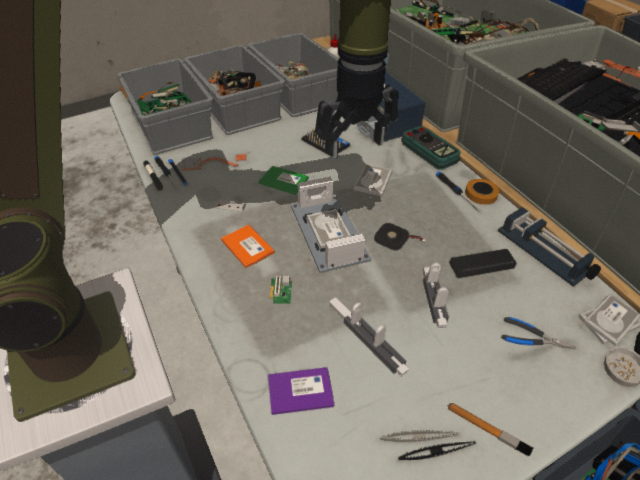

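View pics/a_side.png

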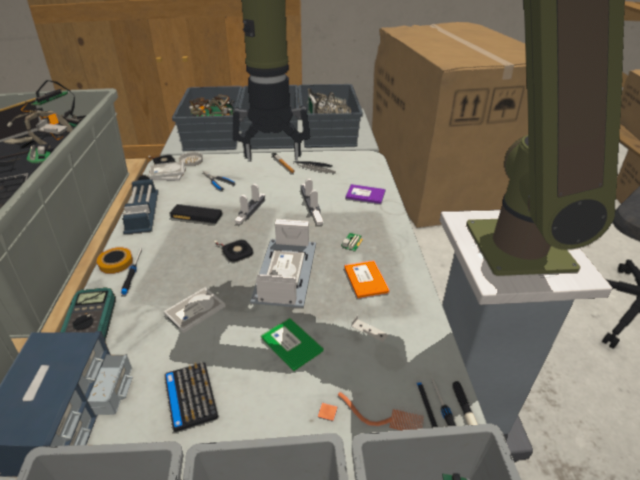

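View pics/a_wrist.png

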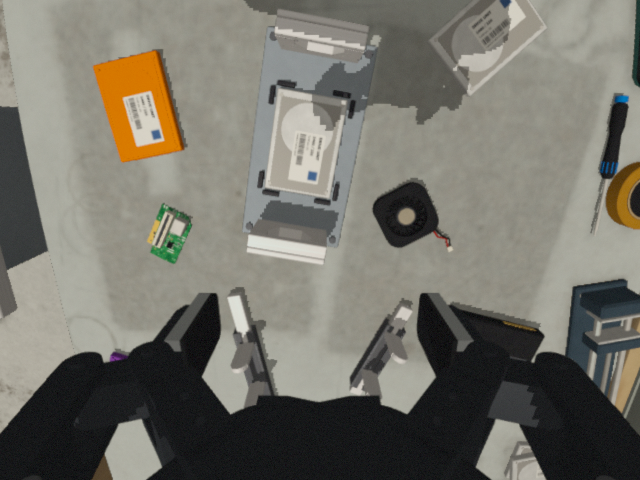

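```bash
cat > h.py <<'E'
import numpy as np, cv2
from station import *
def ray(n,px,state=None):
    c=get_calibration(n);K=np.array(c["camera_matrix"]);k1=c["k1"]
    d=np.array([(px[0]-K[0,2])/K[0,0],(px[1]-K[1,2])/K[1,1]])
    u=d.copy()
    for _ in range(30): u=d/(1+k1*(u@u))
    if n=="wrist": T=toolT(state)@np.array(c["hand_eye"])
    else: T=np.array(c["extrinsics"])
    v=T[:3,:3]@np.array([u[0],u[1],1]); return T[:3,3],v
def onz(n,px,z,state=None):
    o,v=ray(n,px,state); return o+v*(z-o[2])/v[2]
def proj(n,P,state=None):
    c=get_calibration(n);K=np.array(c["camera_matrix"])
    T=toolT(state)@np.array(c["hand_eye"]) if n=="wrist" else np.array(c["extrinsics"])
    p=T[:3,:3].T@(np.array(P)-T[:3,3]); u=p[:2]/p[2]; u=u*(1+c["k1"]*(u@u))
    return K[:2,:2]@u+K[:2,2]
def tri(a,b):
    A=[];B=[]
    (o1,v1),(o2,v2)=a,b
    M=np.stack([v1,-v2],1);s=np.linalg.lstsq(M,o2-o1,rcond=None)[0]
    p,q=o1+s[0]*v1,o2+s[1]*v2
    return (p+q)/2,np.linalg.norm(p-q)
def toolT(s):
    from scipy.spatial.transform import Rotation as R
    q=s["orientation"];T=np.eye(4);T[:3,:3]=R.from_quat([q[1],q[2],q[3],q[0]]).as_matrix();T[:3,3]=s["position"];return T
def crop(src,x0,y0,x1,y1,f,out):
    im=cv2.imread(src)[y0:y1,x0:x1]; cv2.imwrite(out,cv2.resize(im,None,fx=f,fy=f,interpolation=cv2.INTER_CUBIC))
E
python3 - <<'E'
from h import *
crop("pics/a_scene.png",320,250,460,390,5,"pics/c1.png")
crop("pics/a_scene.png",280,165,400,285,5,"pics/c2.png")
crop("pics/a_side.png",220,170,350,310,4,"pics/c3.png")
E
```

```text
(no output)
```

View pics/c1.png

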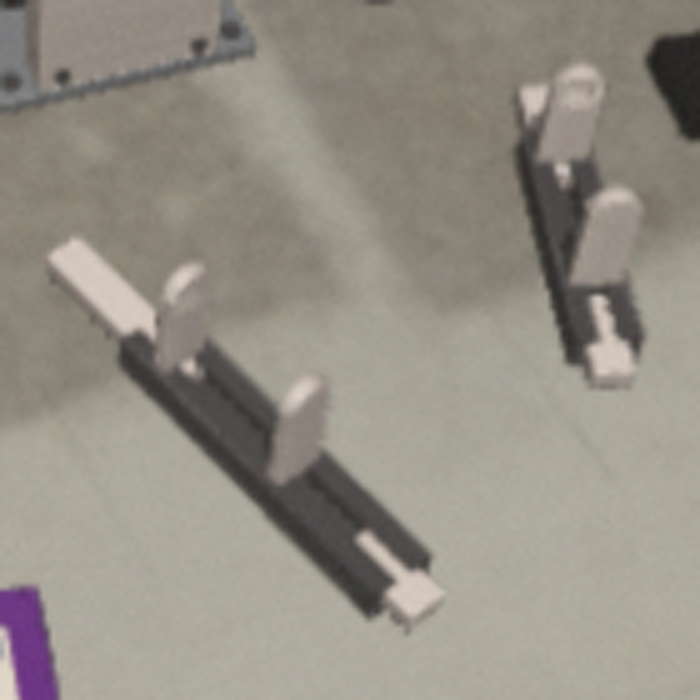

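View pics/c2.png

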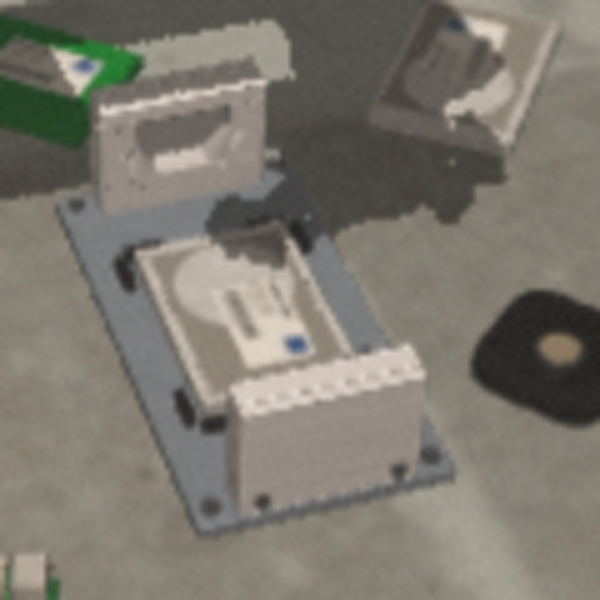

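View pics/c3.png

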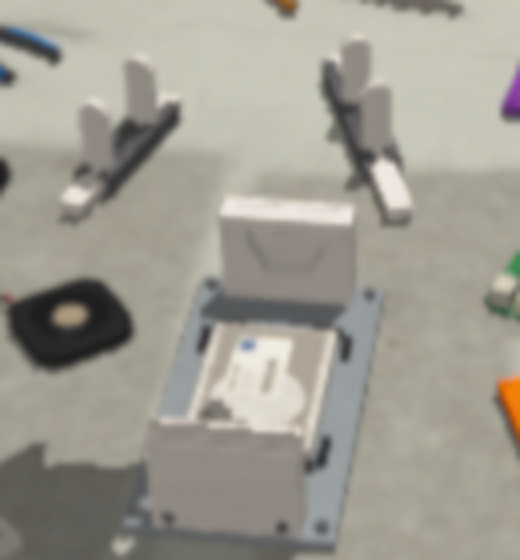

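Run:
```python
from h import *
S=lambda x,y:(320+x/5,250+y/5)
D=lambda x,y:(220+x/4,170+y/4)
t1=onz("scene",S(187,267),.062);t2=onz("scene",S(309,379),.062)
print("scene tabs",t1,t2,np.linalg.norm(t1-t2)); 
s1=onz("side",D(377,88),.062);s2=onz("side",D(356,38),.062);print("side tabs",s1,s2,np.linalg.norm(s1-s2))
print(tri(ray("scene",S(187,267)),ray("side",D(377,88))),tri(ray("scene",S(309,379)),ray("side",D(356,38))))
# tongue ends top z .013
e1=onz("scene",S(64,246),.013);e2=onz("scene",S(425,597),.013);print("ends",e1,e2,np.linalg.norm(e1-e2),(e1+e2)/2)
e1s=onz("side",D(396,218),.003); print(e1s)
d=e1-e2;print("bar yaw",np.degrees(np.arctan2(d[1],d[0])))
# short bar
a=onz("scene",S(530,88),.013);b=onz("scene",S(612,370),.013);print("short",np.linalg.norm(a-b))
# cradle: cheek tops z=.066; plate corners z=.008
C=lambda x,y:(280+x/5,165+y/5)
P=[C(58,200),C(203,530),C(455,470)]
P=[onz("scene",p,.008) for p in P];print("plate",P,np.linalg.norm(P[0]-P[1]),np.linalg.norm(P[1]-P[2]),"centre",(P[0]+P[2])/2)
d=P[0]-P[1];print("yaw",np.degrees(np.arctan2(d[1],d[0])))
Q=[C(95,108),C(265,80),C(232,385),C(418,348)] # inner/outer? 
Q=[onz("scene",p,.066) for p in Q];print("cheek",Q)
```

```text
scene tabs [ 0.48517226 -0.17666681  0.062     ] [ 0.49683388 -0.23585752  0.062     ] 0.0603285458355045
side tabs [ 0.48267927 -0.16765908  0.062     ] [ 0.49312997 -0.23217134  0.062     ] 0.06535326076010352
(array([ 0.48435896, -0.17450673,  0.05878835]), np.float64(0.00431846263448855)) (array([ 0.49496833, -0.23530951,  0.06116259]), np.float64(0.0042150546654235455))
ends [ 0.47242131 -0.11527806  0.013     ] [ 0.50654879 -0.30129441  0.013     ] 0.18912103995765056 [ 0.48948505 -0.20828624  0.013     ]
[ 0.47405711 -0.10821685  0.003     ]
bar yaw 100.39615111695174
short 0.13695126881745834
plate [array([0.52318211, 0.16787106, 0.008     ]), array([ 0.48746924, -0.03875971,  0.008     ]), array([ 0.59284569, -0.0568562 ,  0.008     ])] 0.20969426770567384 0.10691902451895377 centre [0.5580139  0.05550743 0.008     ]
yaw 80.19420113231222
cheek [array([0.536007  , 0.15345842, 0.066     ]), array([0.61088543, 0.13689188, 0.066     ]), array([ 0.50731998, -0.02381167,  0.066     ]), array([ 0.58139126, -0.03910041,  0.066     ])]
```

Run:
```python
from h import *
crop("pics/a_wrist.png",230,0,390,150,4,"pics/w1.png")
crop("pics/a_wrist.png",230,130,390,270,4,"pics/w2.png")
```

```text
(no output)
```

View pics/w1.png

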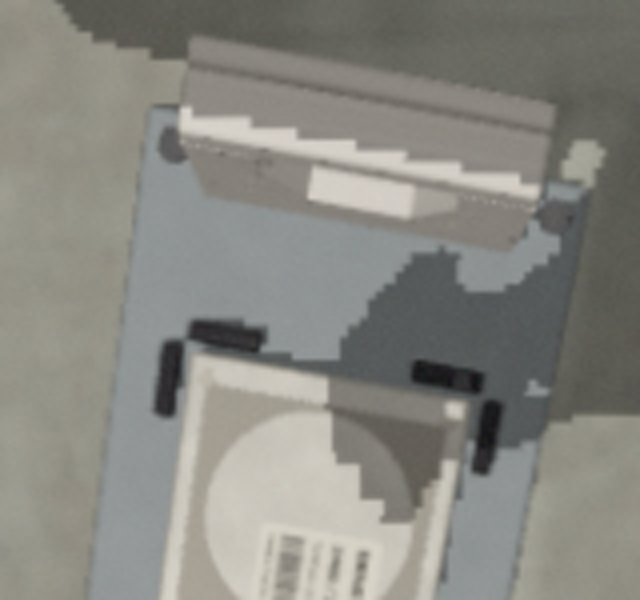

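View pics/w2.png

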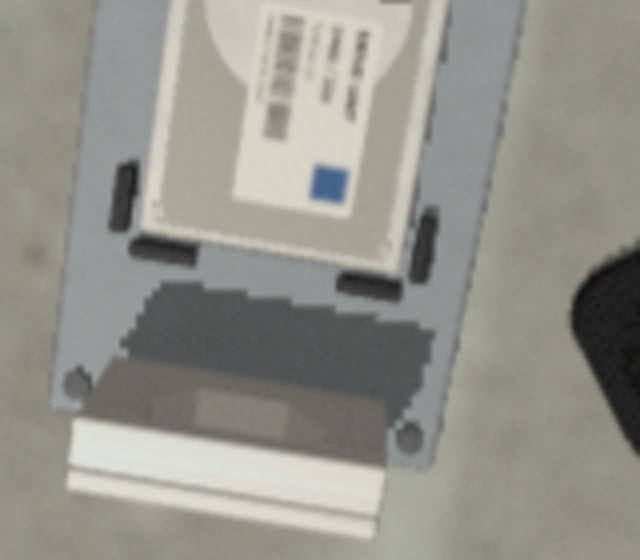

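Run:
```python
from h import *
s=read_state()
A=lambda x,y:(230+x/4,y/4)
B=lambda x,y:(230+x/4,130+y/4)
w=lambda p,z:onz("wrist",p,z,s)
a1,a2,b1,b2=w(A(182,134),.066),w(A(539,200),.066),w(B(75,418),.066),w(B(387,468),.066)
print(a1,a2,b1,b2,"width",np.linalg.norm(a1-a2),np.linalg.norm(b1-b2),"gap",np.linalg.norm(a1-b1),np.linalg.norm(a2-b2))
print("centre",(a1+a2+b1+b2)/4); d=a1+a2-b1-b2; print("yaw",np.degrees(np.arctan2(d[1],d[0])))
p=[w(A(150,105),.008),w(A(588,185),.008),w(B(52,405),.008),w(B(430,468),.008)]
print("plate",p,"c",sum(p)/4,np.linalg.norm(p[0]-p[1]),np.linalg.norm(p[0]-p[2])); d=p[0]+p[1]-p[2]-p[3]; print(np.degrees(np.arctan2(d[1],d[0])))
```

```text
[0.53983666 0.15212375 0.066     ] [0.61322955 0.13952876 0.066     ] [ 0.50899956 -0.01993628  0.066     ] [ 0.58301443 -0.0323446   0.066     ] width 0.07446575790890657 0.07504776111320703 gap 0.17480154620146915 0.17450904043603352
centre [0.56127005 0.05984291 0.066     ]
yaw 79.93417831805424
plate [array([0.52549132, 0.1733424 , 0.008     ]), array([0.63223573, 0.15532441, 0.008     ]), array([ 0.49017874, -0.03390455,  0.008     ]), array([ 0.59661392, -0.0524487 ,  0.008     ])] c [0.56112993 0.06057839 0.008     ] 0.10825441256629183 0.21023386806413205
80.30084386132138
```

```bash
python3 -m crank '[[-40,-16,0,0,0,0.12,0],[-80,-32,0,0,0,0.24,0],[-120,-48,0,0,0,0.36,0],[-160,-64,0,0,0,0.48,0],[-190,-76,0,0,0,0.6,0]]' 25; python3 -c "
from h import *
s=read_state();print(s['time_s'],s['position'],toolT(s)[:3,:3].round(3))"
```

```text
time_s: 0.57
position: [0.4977, -0.1916, 0.1992]
orientation: [-0.0, 0.886, 0.464, -0.0]
ft_force: [-0.2, -0.7, -0.4]
finger_gap: 0.0856
0.5667 [ 0.49767676 -0.19163722  0.19915985] [[ 0.569  0.822 -0.001]
 [ 0.822 -0.569 -0.   ]
 [-0.001 -0.    -1.   ]]
```

```bash
python3 -m crank '[[0,0,0,0,0,0.12,0],[0,0,0,0,0,0.24,0],[0,0,0,0,0,0.36,0],[0,0,0,0,0,0.48,0],[0,0,0,0,0,0.6,0]]'; python3 -m crank '[[0,0,0,0,0,0.12,0],[0,0,0,0,0,0.19,0],[0,0,0,0,0,0.19,0]]'; python3 -c "
from h import *
s=read_state();cv2.imwrite('pics/b_wrist.png',capture('wrist')[:,:,::-1]);print(s['time_s'],s['position'],s['joint_pos'],toolT(s)[:3,:3].round(3))"
```

```text
time_s: 0.98
position: [0.4986, -0.1902, 0.1991]
orientation: [-0.0, 0.983, 0.181, -0.0]
ft_force: [-0.3, 1.1, -0.1]
finger_gap: 0.0851
time_s: 1.23
position: [0.4987, -0.1899, 0.1991]
orientation: [-0.0, 0.996, 0.089, -0.0]
ft_force: [0.5, 0.3, 0.6]
finger_gap: 0.0856
1.2333 [ 0.49871913 -0.18992396  0.19907848] [-4.43034068e-01  2.49998222e-01  1.59095844e+00  1.13802074e-05
  1.30138833e+00  9.48696327e-01] [[ 0.984  0.178 -0.001]
 [ 0.178 -0.984  0.   ]
 [-0.001 -0.    -1.   ]]
```

View pics/b_wrist.png

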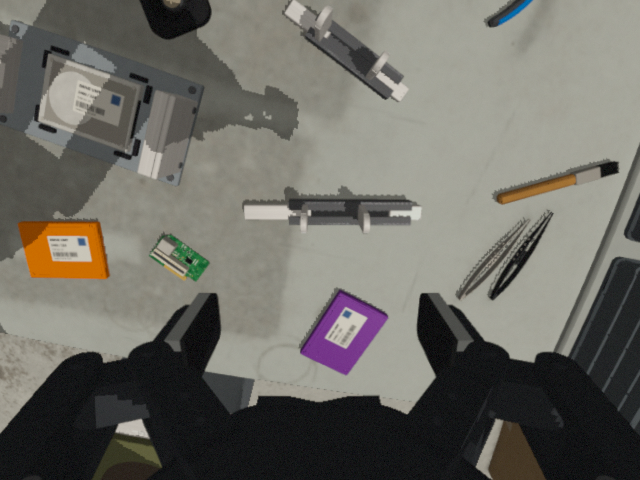

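Run:
```python
from h import *
crop("pics/b_wrist.png",235,175,430,245,4,"pics/b1.png")
```

```text
(no output)
```

View pics/b1.png

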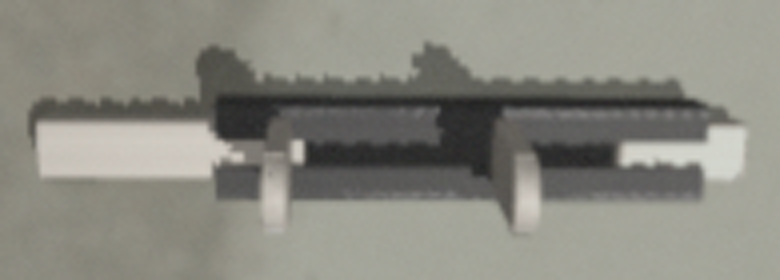

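Run:
```python
from h import *
s=read_state()
A=lambda x,y:(235+x/4,175+y/4)
w=lambda p,z:onz("wrist",p,z,s)
a,b=w(A(37,149),.013),w(A(745,152),.013)
print(a,b,np.linalg.norm(a-b),(a+b)/2); d=a-b; print("yaw",np.degrees(np.arctan2(d[1],d[0])))
t,u=w(A(263,222),.06),w(A(541,224),.06); print(t,u,np.linalg.norm(t-u),(t+u)/2)
T=toolT(s)
for c in [(a+b)/2,(t+u)/2]:
    print("tool delta mm",T[:3,:3].T@(np.array([c[0],c[1],.026])-T[:3,3])*1000)
d=T[:3,:3].T@d; print("turn",np.arctan2(d[1],d[0])%np.pi-np.pi/2)
```

```text
[ 0.47344053 -0.11202589  0.013     ] [ 0.50793083 -0.30243601  0.013     ] 0.1935086447296971 [ 0.49068568 -0.20723095  0.013     ]
yaw 100.2670584871991
[ 0.47834758 -0.17623168  0.06      ] [ 0.49005579 -0.24212884  0.06      ] 0.06692920160808001 [ 0.48420168 -0.20918026  0.06      ]
tool delta mm [-10.9476751   15.63587774 173.10208668]
tool delta mm [-17.67767487  16.3769035  173.10574697]
turn 0.003179237161172077
```

```bash
python3 -m crank '[[-11,16,0,0,0,0,0],[-11,16,35,0,0,0,0],[-11,16,70,0,0,0,0],[-11,16,90,0,0,0,0],[-11,16,90,0,0,0,0]]'; python3 -c "
from h import *
s=read_state();im=capture('wrist')[:,:,::-1];cv2.imwrite('pics/c_wrist.png',im);print(s['time_s'],s['position'])
for p in [(.4906,-.207,.013),(.4906,-.207,.063)]: print(proj('wrist',p,s))"
```

```text
time_s: 1.7
position: [0.4872, -0.2059, 0.105]
orientation: [-0.003, 0.996, 0.091, -0.004]
ft_force: [-0.6, -0.8, 0.2]
finger_gap: 0.0856
1.7 [ 0.4871696  -0.205889    0.10498867]
[321.30854443 221.71883195]
[321.39340314 241.53911131]
```

View pics/c_wrist.png

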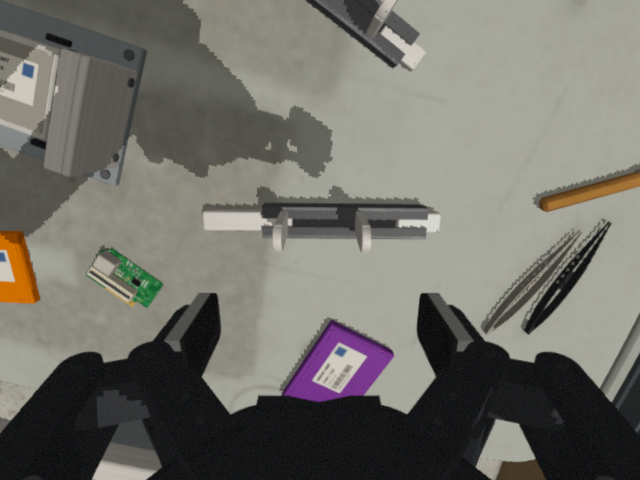

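```bash
python3 -m crank '[[0,0,25,0,0,0,0],[0,0,50,0,0,0,0],[0,0,70,0,0,0,0],[0,0,83,0,0,0,0],[0,0,83,0,0,0,0]]'; python3 -m crank '[[0,0,0,0,0,0,0],[0,0,0,0,0,0,0]]'; python3 -c "
from h import *
s=read_state();im=capture('wrist')[:,:,::-1];cv2.imwrite('pics/d_wrist.png',im);print(s['time_s'],s['position'],s['ft_force'])
"
```

```text
time_s: 2.17
position: [0.4907, -0.2075, 0.0256]
orientation: [-0.001, 0.996, 0.091, -0.001]
ft_force: [-0.1, -0.4, 1.2]
finger_gap: 0.0853
time_s: 2.33
position: [0.4928, -0.2086, 0.0282]
orientation: [0.001, 0.996, 0.091, 0.001]
ft_force: [0.9, -0.7, 0.0]
finger_gap: 0.0853
2.3333 [ 0.49278023 -0.20856241  0.02817063] [ 0.87385054 -0.68350922  0.00761047]
```

View pics/d_wrist.png

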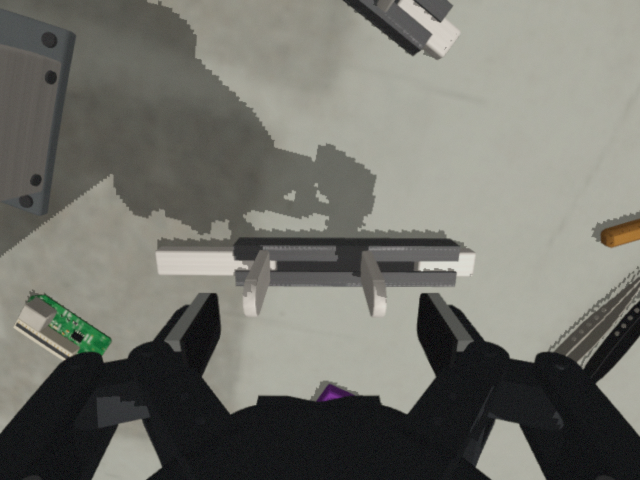

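```bash
python3 -c "
from h import *
for n in ['scene','side']:
    im=capture(n)[:,:,::-1];cv2.imwrite(f'pics/d_{n}.png',im)
    for z in (.028,.041,.078): print(n,z,[proj(n,(.491+sx*.011-s*.0427*.178,-.208+s*.0427*.984,z)).round() for s in(1,-1) for sx in (-1,1)])
crop('pics/d_scene.png',280,180,480,380,4,'pics/d1.png');crop('pics/d_side.png',220,100,380,260,4,'pics/d2.png')
"
```

```text
scene 0.028 [array([347., 314.]), array([358., 309.]), array([380., 346.]), array([391., 341.])]
scene 0.041 [array([347., 309.]), array([358., 305.]), array([380., 341.]), array([392., 336.])]
scene 0.078 [array([348., 296.]), array([359., 291.]), array([383., 329.]), array([394., 323.])]
side 0.028 [array([318., 204.]), array([310., 204.]), array([311., 187.]), array([303., 187.])]
side 0.041 [array([318., 199.]), array([310., 200.]), array([311., 183.]), array([303., 183.])]
side 0.078 [array([318., 187.]), array([310., 187.]), array([311., 171.]), array([302., 171.])]
```

View pics/d1.png

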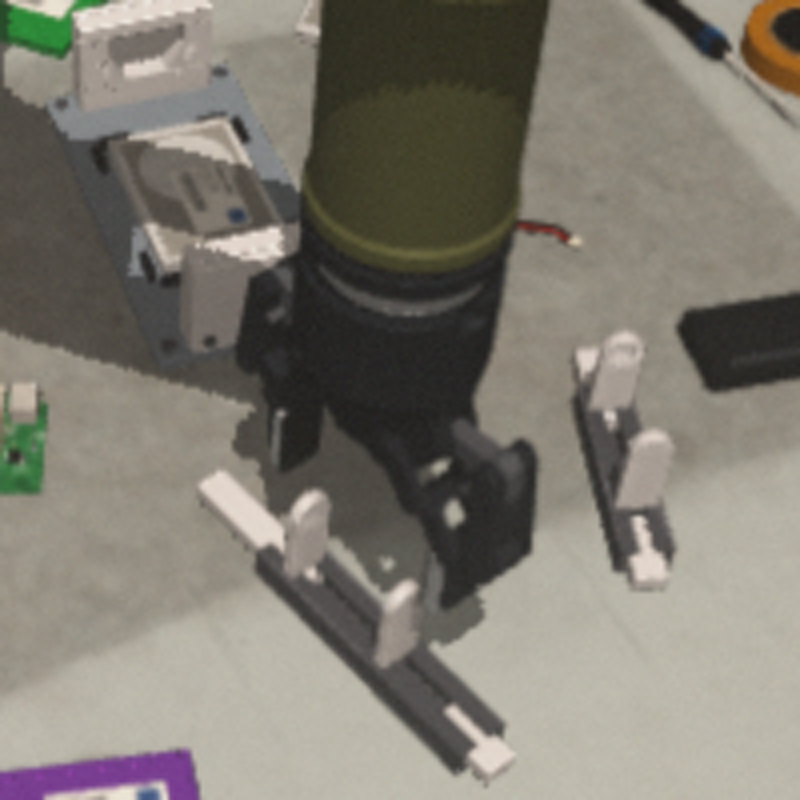

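View pics/d2.png

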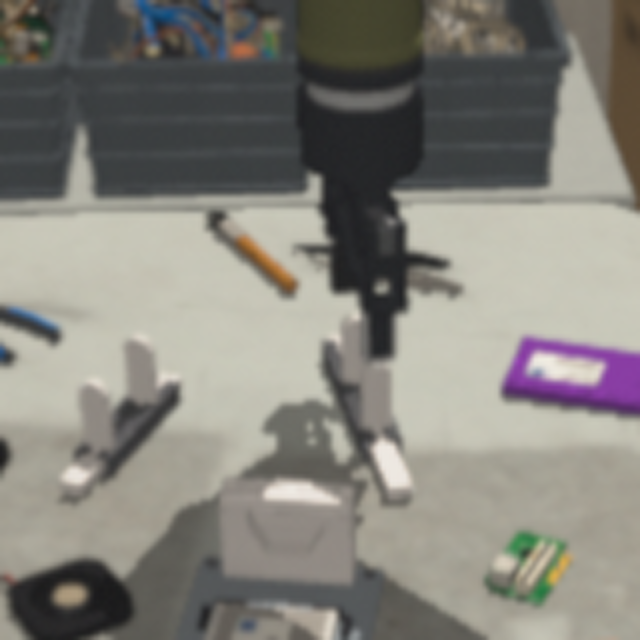

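```bash
python3 -c "
from h import *
print(tri(ray('scene',(351.5,296)),ray('side',(315,188))))
print(onz('scene',(391.5,331),.072))
print(read_state()['position'])
"
```

```text
(array([ 0.47991822, -0.16611141,  0.07412043]), np.float64(0.0019830541338729576))
[ 0.50037527 -0.25748385  0.072     ]
[ 0.49238231 -0.20836781  0.02798262]
```

```bash
python3 -m crank '[[0,0,0,0,0,0,0.4],[0,0,0,0,0,0,0.4],[0,0,0,0,0,0,0.4],[0,0,0,0,0,0,0.4],[0,0,0,0,0,0,0.4]]' 20; python3 -c "
from h import *
for n in ['scene','side','wrist']:
    im=capture(n)[:,:,::-1];cv2.imwrite(f'pics/e_{n}.png',im)
a=cv2.imread('pics/e_scene.png')[220:370,300:450];b=cv2.imread('pics/e_side.png')[110:260,230:380]
cv2.imwrite('pics/e1.png',cv2.resize(np.hstack([a,b]),None,fx=2.6,fy=2.6,interpolation=cv2.INTER_CUBIC))
"
```

```text
time_s: 2.9
position: [0.4915, -0.2081, 0.0278]
orientation: [0.001, 0.996, 0.09, 0.001]
ft_force: [-2.1, -0.4, 9.8]
finger_gap: 0.0513
```

View pics/e1.png

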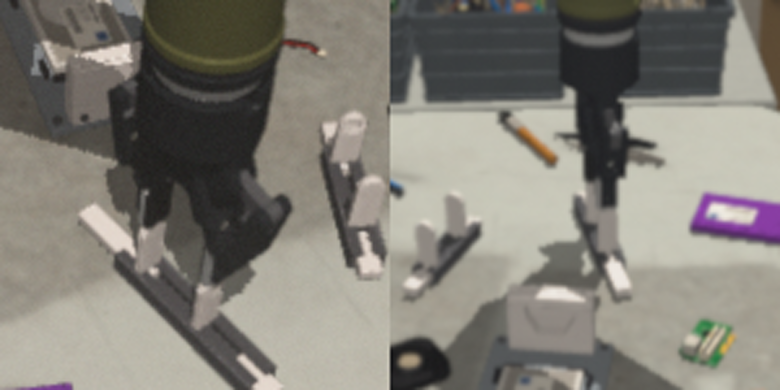

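View pics/e_wrist.png

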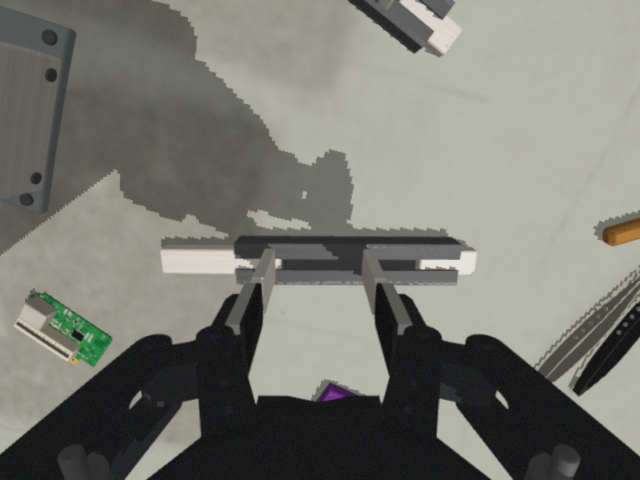

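```bash
python3 -m crank '[[0,0,0,0,0,0,0],[0,0,0,0,0,0,0],[0,0,0,0,0,0,0],[0,0,0,0,0,0,0],[0,0,0,0,0,0,0]]'; python3 -c "
from h import *
for z in (.09,.1,.11,.12,.13,.14,.15): print(z,proj('side',(.485,-.168,z)).round(1),proj('scene',(.46,-.235,z)).round(1))
for n in ['scene','side','wrist']:
    im=capture(n)[:,:,::-1];cv2.imwrite(f'pics/f_{n}.png',im)
print(read_state())
a=cv2.imread('pics/f_scene.png')[220:370,300:450];b=cv2.imread('pics/f_side.png')[90:240,230:380]
cv2.imwrite('pics/f1.png',cv2.resize(np.hstack([a,b]),None,fx=2.6,fy=2.6,interpolation=cv2.INTER_CUBIC))
"
```

```text
time_s: 3.47
position: [0.4909, -0.2076, 0.0262]
orientation: [-0.0, 0.996, 0.09, -0.0]
ft_force: [0.6, -0.2, -0.2]
finger_gap: 0.0854
0.09 [313.3 182.3] [363.8 323.9]
0.1 [313.3 178.8] [364.2 320.1]
0.11 [313.3 175.2] [364.7 316.3]
0.12 [313.3 171.6] [365.2 312.4]
0.13 [313.2 168. ] [365.7 308.4]
0.14 [313.2 164.3] [366.2 304.3]
0.15 [313.2 160.6] [366.7 300.2]
{'time_s': 3.6167, 'joint_pos': array([-4.79471631e-01,  4.42266105e-01,  1.80969478e+00,  1.39731117e-05,
        8.89999866e-01,  9.10563406e-01]), 'joint_velocities': array([ 0.00135413, -0.00126845, -0.00078617, -0.00197504,  0.00044831,
        0.00026581]), 'effort': array([ 1.15788178e-03, -4.60814202e+01, -1.69950879e+01,  1.60282698e-04,
        3.55115371e-03, -1.46045420e-05]), 'position': array([ 0.4909611 , -0.20770182,  0.0262333 ]), 'orientation': array([-1.03866692e-04,  9.95918829e-01,  9.02532649e-02, -1.52037695e-04]), 'ft_force': array([0.72251741, 0.6504414 , 0.73454677]), 'ft_torque': array([-0.00333849,  0.01276355,  0.02957435]), 'finger_gap': 0.08549858327096298}
```

View pics/f1.png

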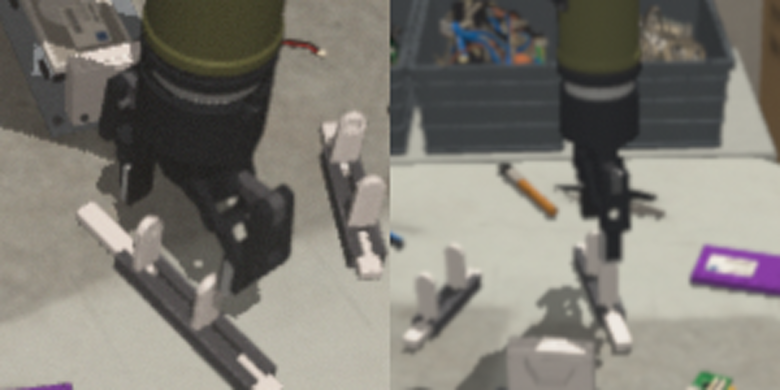

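View pics/f_wrist.png

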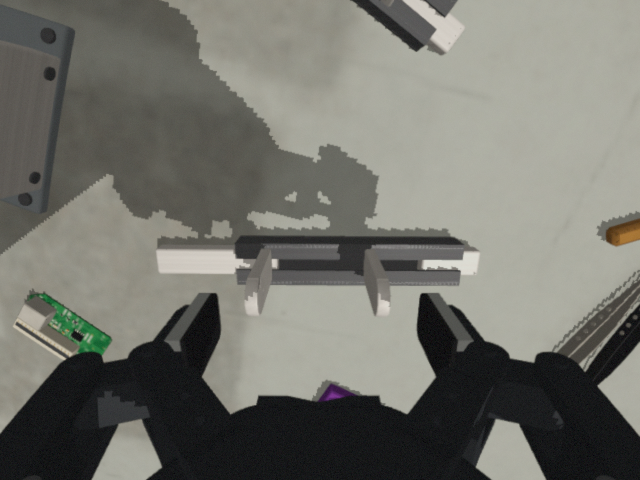

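```bash
python3 -m crank '[[0,0,8,0,0,0,0],[0,0,16,0,0,0,0],[0,0,24,0,0,0,0],[0,0,30,0,0,0,0],[0,0,34,0,0,0,0]]'; python3 -m crank '[[0,0,0,0,0,0,0],[0,0,0,0,0,0,0]]';  python3 -c "
from h import *
for n in ['scene','side','wrist']:
    im=capture(n)[:,:,::-1];cv2.imwrite(f'pics/g_{n}.png',im)
print(read_state()['position'])
a=cv2.imread('pics/g_scene.png')[220:370,300:450];b=cv2.imread('pics/g_side.png')[90:240,230:380]
cv2.imwrite('pics/g1.png',cv2.resize(np.hstack([a,b]),None,fx=2.6,fy=2.6,interpolation=cv2.INTER_CUBIC))
"
```

```text
time_s: 4.03
position: [0.4902, -0.2073, -0.0091]
orientation: [-0.001, 0.996, 0.09, -0.001]
ft_force: [-0.1, -0.7, -0.0]
finger_gap: 0.0851
time_s: 4.2
position: [0.4907, -0.2076, -0.0081]
orientation: [-0.0, 0.996, 0.09, -0.0]
ft_force: [0.7, -0.9, -1.5]
finger_gap: 0.0852
[ 0.49140672 -0.20791096 -0.00733246]
```

View pics/g1.png

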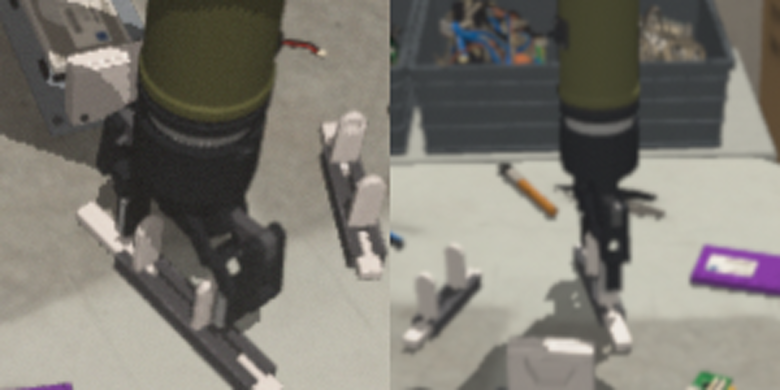

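View pics/g_wrist.png

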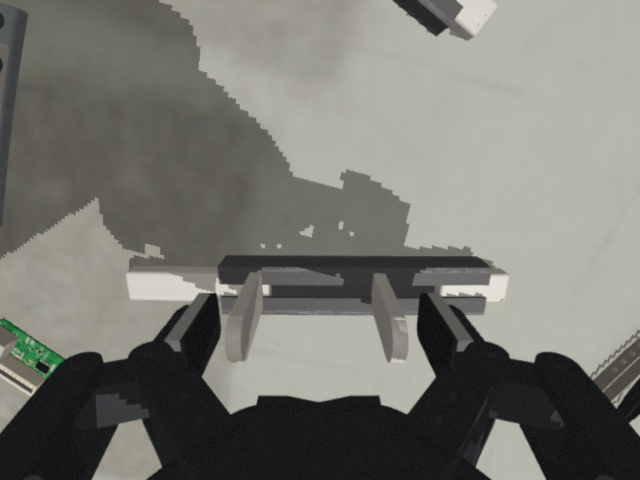

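```bash
python3 -m crank '[[0,0,0,0,0,0,0.3],[0,0,0,0,0,0,0.5],[0,0,0,0,0,0,0.8],[0,0,0,0,0,0,0.8],[0,0,0,0,0,0,0.8]]' 25; python3 -m crank '[[0,0,0,0,0,0,0.8],[0,0,0,0,0,0,0.8],[0,0,0,0,0,0,0.8]]';  python3 -c "
from h import *
for n in ['scene','side','wrist']:
    im=capture(n)[:,:,::-1];cv2.imwrite(f'pics/i_{n}.png',im)
a=cv2.imread('pics/i_scene.png')[220:370,300:450];b=cv2.imread('pics/i_side.png')[90:240,230:380]
cv2.imwrite('pics/i1.png',cv2.resize(np.hstack([a,b]),None,fx=2.6,fy=2.6,interpolation=cv2.INTER_CUBIC))
"
```

```text
time_s: 4.77
position: [0.4964, -0.2128, -0.0041]
orientation: [0.005, 0.996, 0.091, 0.005]
ft_force: [-0.2, -8.4, 13.5]
finger_gap: 0.0298
time_s: 5.02
position: [0.4963, -0.2125, -0.0042]
orientation: [0.004, 0.996, 0.091, 0.005]
ft_force: [-0.0, -8.8, 14.8]
finger_gap: 0.0294
```

View pics/i1.png

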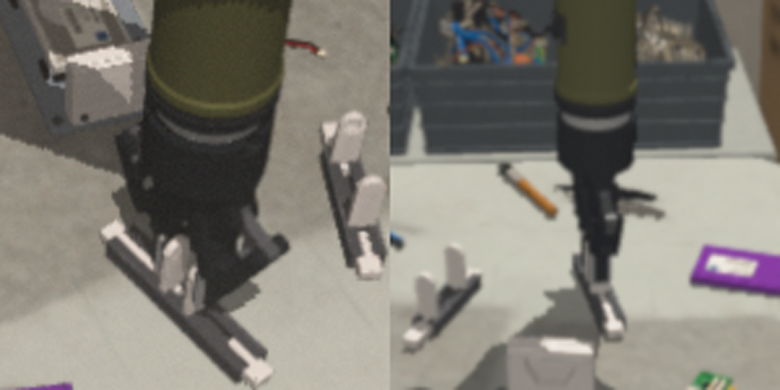

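View pics/i_wrist.png

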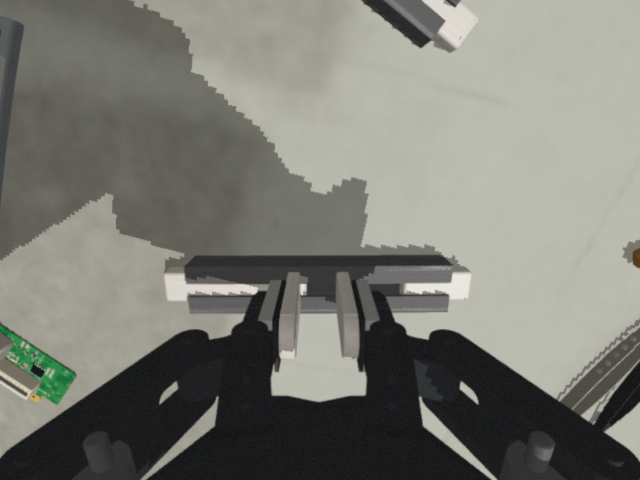

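```bash
python3 -m crank '[[0,0,-4,0,0,0,0.8],[0,0,-10,0,0,0,0.8],[0,0,-18,0,0,0,0.8],[0,0,-30,0,0,0,0.8],[0,0,-30,0,0,0,0.8]]'; python3 -m crank '[[0,0,-35,0,0,0,0.8],[0,0,-70,0,0,0,0.8],[0,0,-90,0,0,0,0.8],[0,0,-90,0,0,0,0.8]]';  python3 -c "
from h import *
for n in ['scene','side','wrist']:
    im=capture(n)[:,:,::-1];cv2.imwrite(f'pics/j_{n}.png',im)
a=cv2.imread('pics/j_scene.png')[180:330,300:450];b=cv2.imread('pics/j_side.png')[60:210,230:380]
cv2.imwrite('pics/j1.png',cv2.resize(np.hstack([a,b]),None,fx=2.6,fy=2.6,interpolation=cv2.INTER_CUBIC))
s=read_state();print(s['position'],s['ft_force'],s['ft_torque'])
"
```

```text
time_s: 5.58
position: [0.4917, -0.2078, 0.024]
orientation: [0.0, 0.996, 0.09, 0.001]
ft_force: [0.3, 0.7, -1.8]
finger_gap: 0.0296
time_s: 5.92
position: [0.4941, -0.209, 0.1166]
orientation: [0.002, 0.996, 0.09, 0.004]
ft_force: [-0.2, -2.1, -2.2]
finger_gap: 0.0294
[ 0.49000721 -0.20701897  0.1114591 ] [ 0.26822184  0.36735276 -1.40588953] [0.04122524 0.04292742 0.03265714]
```

View pics/j1.png

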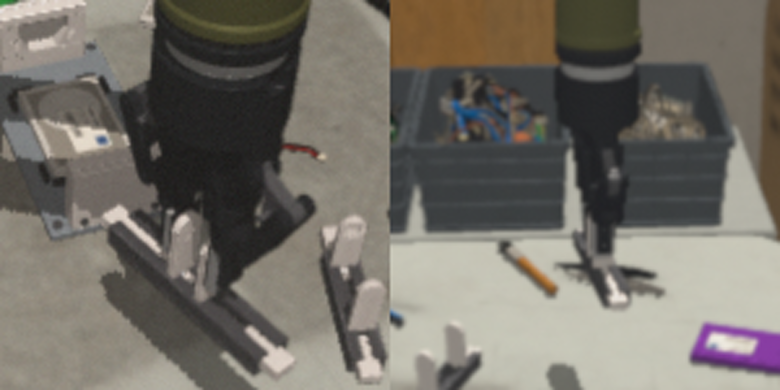

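View pics/j_wrist.png

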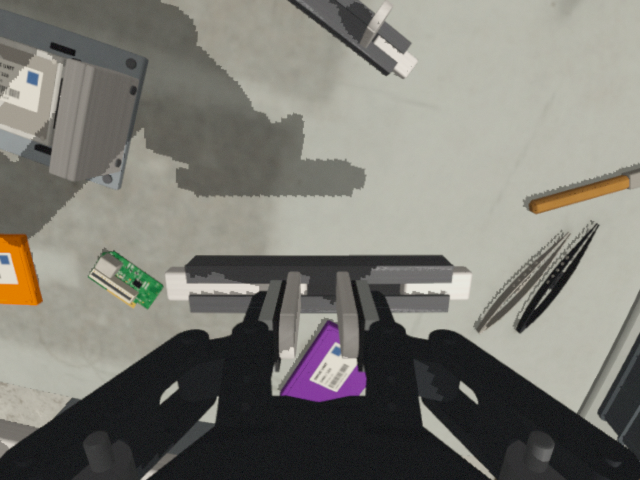

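Run:
```python
from h import *
from scipy.optimize import brentq
crop("pics/j_wrist.png",150,240,490,320,2.3,"pics/j2.png")
s=read_state()
import numpy as np
s=dict(s); s['orientation']=np.array([1.,0,0,0]); s['position']=np.zeros(3)
L,Rr=(166.5,283),(470.5,283)
f=lambda z:np.linalg.norm(onz("wrist",L,z,s)-onz("wrist",Rr,z,s))-.158
z=brentq(f,-.1,.1); print("tongue top tool z",z,onz("wrist",L,z,s),onz("wrist",Rr,z,s),"underside",z+.013)
```

```text
tongue top tool z -0.015857758900774704 [-0.00020334 -0.07897263 -0.01585776] [-4.87713373e-05  7.90272900e-02 -1.58577589e-02] underside -0.002857758900774705
```

View pics/j2.png

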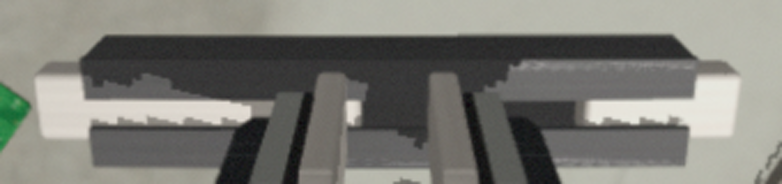

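```bash
python3 -m crank '[[8,-17,0,0,0,0.05,0.8],[22,-47,0,0,0,0.12,0.8],[38,-82,0,0,0,0.2,0.8],[54,-116,0,0,0,0.28,0.8],[70,-150,0,0,0,0.352,0.8]]'; python3 -c "
from h import *
s=read_state();print(s['position'],toolT(s)[:3,:3].round(4))
T=toolT(s);print(T[:3,:3].T@(np.array([.561,.060,.115])-T[:3,3])*1000)"
```

```text
time_s: 6.48
position: [0.531, -0.0458, 0.1099]
orientation: [-0.0, 0.996, -0.088, -0.003]
ft_force: [0.9, 0.1, -1.5]
finger_gap: 0.0289
[ 0.53100585 -0.04584349  0.10989659] [[ 9.845e-01 -1.752e-01 -5.100e-03]
 [-1.752e-01 -9.845e-01  9.000e-04]
 [-5.100e-03 -0.000e+00 -1.000e+00]]
[  10.96096926 -109.46142842   -5.15666839]
```

```bash
python3 -m crank '[[3,-30,0,0,0,0,0.8],[6,-65,0,0,0,0,0.8],[8,-95,0,0,0,0,0.8],[9,-111,0,0,0,0,0.8],[9,-111,0,0,0,0,0.8]]';python3 -m crank '[[0,0,0,0,0,0,0.8],[0,0,0,0,0,0,0.8],[0,0,0,0,0,0,0.8]]'; python3 -c "
from h import *
s=read_state();print(s['position'],toolT(s)[:3,:3].round(4))
for n in ['scene','side','wrist']:
    im=capture(n)[:,:,::-1];cv2.imwrite(f'pics/k_{n}.png',im)
a=cv2.imread('pics/k_scene.png')[120:280,260:420];b=cv2.imread('pics/k_side.png')[150:310,210:370]
cv2.imwrite('pics/k1.png',cv2.resize(np.hstack([a,b]),None,fx=2.5,fy=2.5,interpolation=cv2.INTER_CUBIC))
"
```

```text
time_s: 6.9
position: [0.5597, 0.0639, 0.1098]
orientation: [-0.001, 0.996, -0.084, -0.002]
ft_force: [0.1, -0.1, -2.6]
finger_gap: 0.0292
time_s: 7.15
position: [0.5596, 0.0591, 0.1113]
orientation: [0.0, 0.996, -0.086, -0.001]
ft_force: [-0.5, 0.6, -1.1]
finger_gap: 0.0295
[0.5595946  0.05912868 0.11133686] [[ 9.852e-01 -1.713e-01 -2.500e-03]
 [-1.713e-01 -9.852e-01 -6.000e-04]
 [-2.400e-03  1.000e-03 -1.000e+00]]
```

View pics/k1.png

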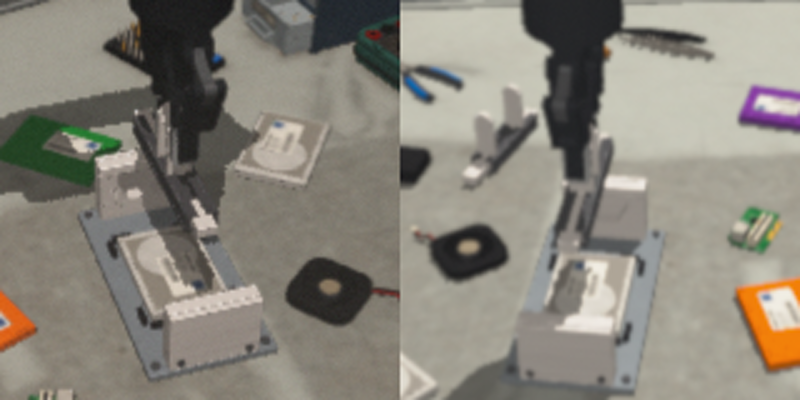

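View pics/k_wrist.png

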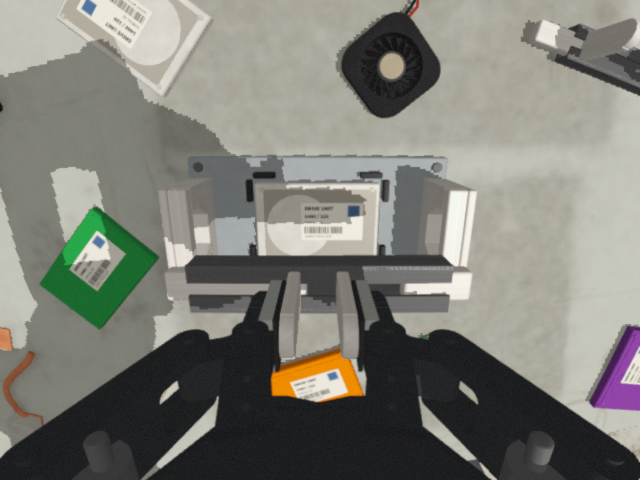

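Run:
```python
from h import *
crop("pics/k_wrist.png",150,140,490,280,2.3,"pics/k2.png")
```

```text
(no output)
```

View pics/k2.png

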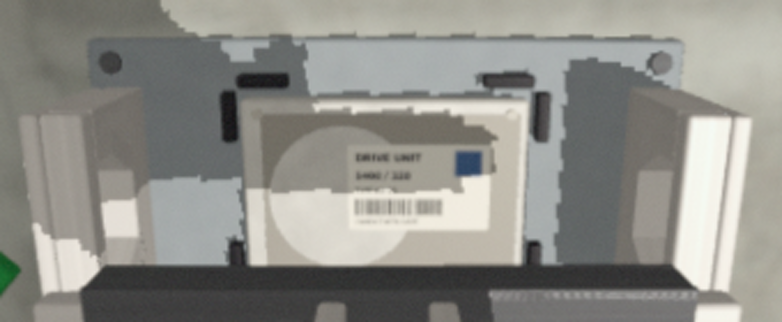

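Run:
```python
from h import *
s=read_state(); T=toolT(s)
A=lambda x,y:(150+x/2.3,140+y/2.3)
w=lambda p,z:onz("wrist",p,z,s)
def rep(a,b,off,n):
    d=a-b; L=np.linalg.norm(d); u=d/L
    if u[1]<0:u=-u
    nrm=np.array([u[1],-u[0],0]); c=(a+b)/2-nrm*off; c[2]=T[2,3]
    dt=T[:3,:3].T@u
    print(n,L,"yaw",np.degrees(np.arctan2(u[1],u[0])),"centre",c,"tool mm",(T[:3,:3].T@(c-T[:3,3])*1000).round(1),"bar vs tool y angle deg",np.degrees(np.arctan2(dt[0],-dt[1])))
rep(w(A(80,115),.066),w(A(690,115),.066),.038,"cheek")
rep(w(A(88,39),.008),w(A(683,39),.008),.055,"plate")
# drive far top corners
rep(w(A(244,98),.019),w(A(525,98),.019),.035,"drive")
```

```text
cheek 0.17528789005319764 yaw 80.12709815698227 centre [0.56035137 0.06017303 0.11221207] tool mm [-0.2 -1.  -0. ] bar vs tool y angle deg -0.029044858691631977
plate 0.210034312920651 yaw 80.12250425215906 centre [0.56053356 0.06015108 0.11221207] tool mm [-0. -1. -0.] bar vs tool y angle deg -0.024450954324047147
drive 0.09655112919124931 yaw 80.12525622743154 centre [0.56100922 0.06036356 0.11221207] tool mm [ 0.4 -1.3 -0. ] bar vs tool y angle deg -0.02720292932358385
```

```bash
python3 -m crank '[[0,-1,10,0,0,0,0.8],[0,-1,25,0,0,0,0.8],[0,-1,38,0,0,0,0.8],[0,-1,45,0,0,0,0.8],[0,-1,45,0,0,0,0.8]]';python3 -m crank '[[0,0,8,0,0,0,0.8],[0,0,18,0,0,0,0.8],[0,0,28,0,0,0,0.8],[0,0,36,0,0,0,0.8],[0,0,40,0,0,0,0.8]]'; python3 -m crank '[[0,0,0,0,0,0,0.8],[0,0,0,0,0,0,0.8],[0,0,0,0,0,0,0.8]]'; python3 -c "
from h import *
s=read_state();print(s['position'],toolT(s)[:3,:3].round(4))
for n in ['scene','side','wrist']:
    im=capture(n)[:,:,::-1];cv2.imwrite(f'pics/l_{n}.png',im)
a=cv2.imread('pics/l_scene.png')[140:300,260:420];b=cv2.imread('pics/l_side.png')[170:330,210:370]
cv2.imwrite('pics/l1.png',cv2.resize(np.hstack([a,b]),None,fx=2.5,fy=2.5,interpolation=cv2.INTER_CUBIC))
"
```

```text
time_s: 7.72
position: [0.5591, 0.0608, 0.0653]
orientation: [0.0, 0.996, -0.086, -0.002]
ft_force: [-0.2, 0.3, -2.7]
finger_gap: 0.0294
time_s: 8.13
position: [0.5599, 0.0612, 0.0259]
orientation: [0.0, 0.996, -0.085, -0.001]
ft_force: [-0.3, 0.2, -1.6]
finger_gap: 0.0289
time_s: 8.38
position: [0.5613, 0.0613, 0.0277]
orientation: [-0.0, 0.996, -0.085, 0.0]
ft_force: [0.1, -0.3, -1.3]
finger_gap: 0.0295
[0.56132551 0.06127731 0.02765547] [[ 9.854e-01 -1.703e-01  7.000e-04]
 [-1.703e-01 -9.854e-01  0.000e+00]
 [ 7.000e-04 -1.000e-04 -1.000e+00]]
```

View pics/l1.png

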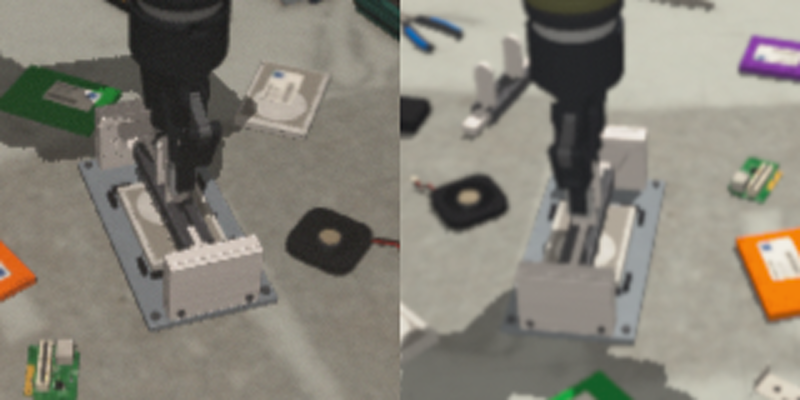

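View pics/l_wrist.png

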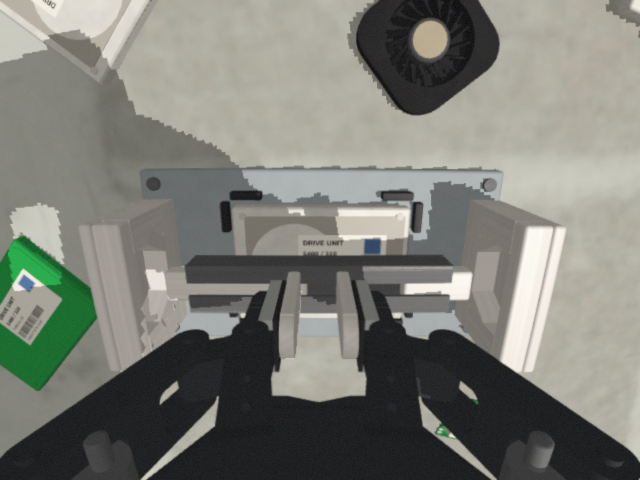

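```bash
python3 -m crank '[[0,0,0,0,0,0,0.6],[0,0,0,0,0,0,0.5],[0,0,1,0,0,0,0.4],[0,0,2,0,0,0,0.3],[0,0,3,0,0,0,0.25]]';python3 -m crank '[[0,0,0,0,0,0,0.2],[0,0,0,0,0,0,0.1],[0,0,0,0,0,0,0],[0,0,0,0,0,0,0],[0,0,0,0,0,0,0]]'; python3 -c "
from h import *
s=read_state();print(s['position'])
for n in ['scene','side','wrist']:
    im=capture(n)[:,:,::-1];cv2.imwrite(f'pics/m_{n}.png',im)
a=cv2.imread('pics/m_scene.png')[140:300,260:420];b=cv2.imread('pics/m_side.png')[170:330,210:370]
cv2.imwrite('pics/m1.png',cv2.resize(np.hstack([a,b]),None,fx=2.5,fy=2.5,interpolation=cv2.INTER_CUBIC))
"
```

```text
time_s: 8.95
position: [0.5609, 0.0612, 0.0244]
orientation: [-0.0, 0.996, -0.085, 0.0]
ft_force: [-0.2, 0.3, -2.4]
finger_gap: 0.0642
time_s: 9.37
position: [0.5611, 0.0612, 0.0246]
orientation: [-0.0, 0.996, -0.085, 0.0]
ft_force: [0.9, 0.7, 0.6]
finger_gap: 0.0852
[0.56108727 0.06123436 0.02457714]
```

View pics/m1.png

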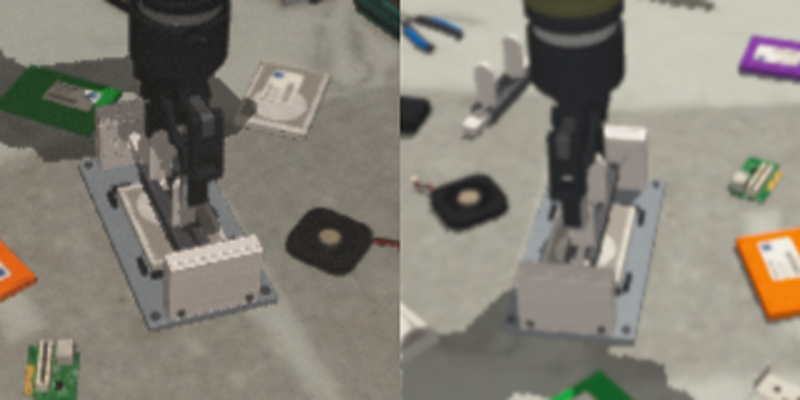

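View pics/m_wrist.png

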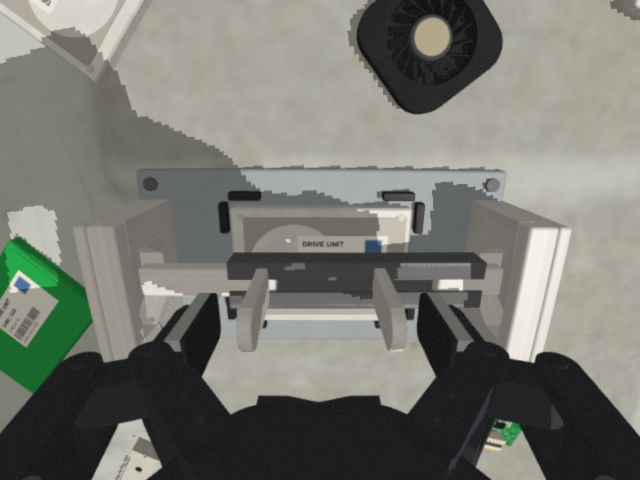

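Sprung out, with both tongues in the recesses. The tabs (x 250 and 392) are free of the pads. I'll retreat straight up and check.

```bash
python3 -m crank '[[0,0,-15,0,0,0,0],[0,0,-45,0,0,0,0],[0,0,-85,0,0,0,0],[0,0,-120,0,0,0,0],[0,0,-150,0,0,0,0]]';python3 -m crank '[[0,0,0,0,0,0,0],[0,0,0,0,0,0,0],[0,0,0,0,0,0,0]]'; python3 -c "
from h import *
s=read_state();print(s['position'])
for n in ['scene','side','wrist']:
    im=capture(n)[:,:,::-1];cv2.imwrite(f'pics/n_{n}.png',im)
a=cv2.imread('pics/n_scene.png')[140:300,260:420];b=cv2.imread('pics/n_side.png')[170:330,210:370]
cv2.imwrite('pics/n1.png',cv2.resize(np.hstack([a,b]),None,fx=2.5,fy=2.5,interpolation=cv2.INTER_CUBIC))
crop('pics/n_wrist.png',180,140,460,300,2.8,'pics/n2.png')
"
```

```text
time_s: 9.93
position: [0.5613, 0.0612, 0.1769]
orientation: [-0.0, 0.996, -0.085, 0.001]
ft_force: [0.9, 0.5, -0.2]
finger_gap: 0.0854
time_s: 10.18
position: [0.5602, 0.0612, 0.174]
orientation: [0.0, 0.996, -0.085, -0.0]
ft_force: [-0.5, -0.9, -1.2]
finger_gap: 0.0854
[0.56023844 0.06122926 0.17403035]
```

View pics/n1.png

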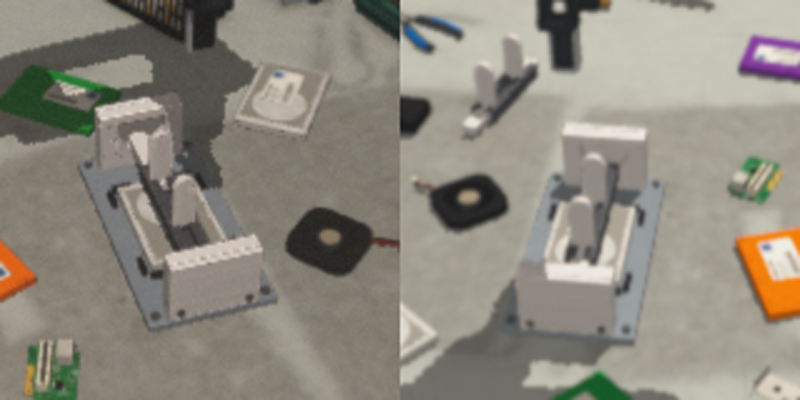

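View pics/n2.png

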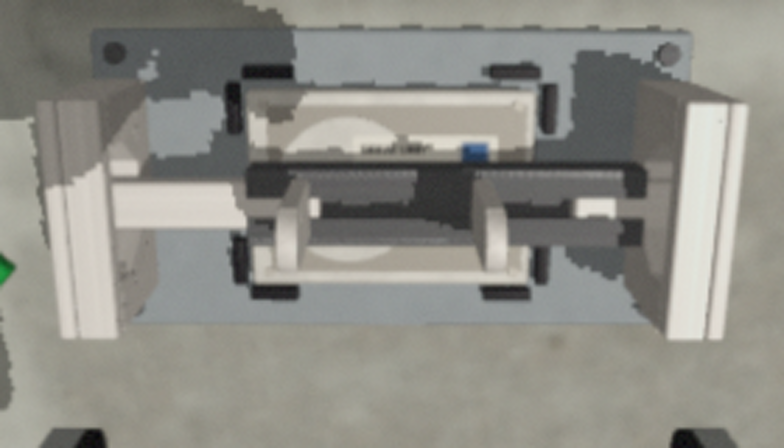

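Run:
```python
from h import *
s=read_state()
A=lambda x,y:(180+x/2.8,140+y/2.8)
w=lambda p,z:onz("wrist",p,z,s)
R=lambda p:(lambda d:(d[0]*np.cos(a)+d[1]*np.sin(a),-d[0]*np.sin(a)+d[1]*np.cos(a)))(p[:2]-c)
a=np.radians(-9.875); c=np.array([.5606,.0602])
c_pl=[w(A(92,30),.008),w(A(692,31),.008)]; print("plate corners cradle",[np.round(R(p),4) for p in c_pl])
t,u=w(A(273,262),.083),w(A(507,262),.083)
print("tabs",np.linalg.norm(t-u),np.round(R(t),4),np.round(R(u),4),"mid",np.round(R((t+u)/2),4))
# channel top far/near edges z=.039
for p in [(247,183),(645,183)]: pass
print("channel near edge bottom top z=.039",np.round(R(w(A(250,245),.039)),4),np.round(R(w(A(643,245),.039)),4))
print("drive corners",[np.round(R(w(A(*p),.019)),4) for p in [(246,92),(537,92),(252,283),(530,283)]])
# seen vs expected scene tab tops
b=np.array([np.sin(-a),np.cos(a)])
for sg in (1,-1):
    q=c+sg*.030*np.array([-np.sin(a),np.cos(a)])
    print("expected tab top px",proj("scene",(*q,.086)).round(1),proj("side",(*q,.086)).round(1))
```

```text
plate corners cradle [array([0.0543, 0.1045]), array([ 0.0543, -0.1054])]
tabs 0.06797874586624014 [-0.0073  0.0343] [-0.0072 -0.0337] mid [-0.0072  0.0003]
channel near edge bottom top z=.039 [-0.0149  0.0474] [-0.0147 -0.0854]
drive corners [array([0.0339, 0.0496]), array([ 0.034 , -0.0501]), array([-0.0351,  0.0502]), array([-0.0349, -0.0508])]
expected tab top px [325.2 191.8] [280.2 248.5]
expected tab top px [334.8 209.9] [285.2 231.2]
```

```bash
python3 -c "
from station import *
s=read_state();print(s['time_s'],s['joint_velocities'].round(3));print(sign_off())"
```

```text
10.3333 [ 0.     0.005 -0.007 -0.002  0.001  0.   ]
the job is handed in; nothing more can be done
None
```

The long bar is seated in both cradle recesses with the drive still flat underneath, and I handed the job in at 10.3 s; sign-off reported no verdict.

**What I did:** I took the long bar (it measured about 189–194 mm; the other bar came out at 137 mm). I pinched its tabs to a 29.5 mm gap, lowered it between the cheeks, let it spring out and withdrew straight up.

**Last checks, wrist camera:**
- **Tab spacing:** about 68 mm over the outer faces, against 66 mm when fully sprung out.
- **Position:** the tab midpoint was 0.3 mm off centre along the cradle. The bar was about 2 mm off centre across it, judged from the channel edge. A raw tab-edge reading of −7 mm there was taken at a tab edge, not at its middle.
- **Drive:** centred to within 1 mm.

The scene and side views agreed on where the tab tops should be, to within 3–4 pixels. I did not measure the bar's height or tilt directly; it looked level in all three pictures.

**What disagreed:**
- **Fingertips:** they sat about 35 mm higher than the reported tool position implied. My first partial close therefore landed on the tab tops with about 10 N. I opened, lowered 34 mm and gripped properly.
- **Pinch force:** during that grip the wrist read about 15 N until I lifted the bar.
- **Scene camera:** it placed the cradle about 5 mm from where the wrist camera did. I used the wrist camera's values.

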